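# Bring the magnifier over the circuit board and hold the sprung board holder open

### The job

I am about to mount the little green circuit board. Swing the magnifier by its handle away from the board holder until the board lies under the middle of its lens, and leave it standing there; do not shift the board or the other things on the desk. Then pull the holder's sprung jaw open by its upright tab until its yellow pointer stands at the red marker clip, and finish while still holding the jaw open there with the fingers, so that I can set the board in.

Things in the scene. Friction and masses are not known exactly. Their poses are not given: they have to be found in the camera images.
- magnifier: bench magnifier: heavy round white foot (90 mm across, fixed to the desk), upright steel column, and on it a level swing arm with the lens. Origin: centre of the foot's underside, z up. Nothing of it stands higher than 225 mm.
- lens_arm (a joint): angle of the magnifier's swing arm about the column (rad): 0 when the arm points along the foot's own -x, growing as the lens swings counter-clockwise seen from above (from -x towards -y). Range -0.7 to 1.5. The joint is stiff: it takes about 2.5 N at the handle to swing it and it stays where it is left.
- lens_pivot (a point): point on the column's axis about which the arm swings, at the height of the arm (200 mm)
- lens_mid (a point): centre of the magnifier's lens (clear glass in a white ring 100 mm across, 12 mm thick), 240 mm from the pivot and 200 mm above the desk
- lens_grip (a point): middle of the magnifier's handle: a black level round bar, 16 mm thick and 44 mm long, that sticks out from the lens ring straight away from the pivot; this point is 315 mm from the pivot and 200 mm above the desk, 25 mm outside the ring
- circuit_board: loose green circuit board, 80 x 55 mm, 14 mm high over its parts, lying on the desk. Origin: centre of its underside; x along its length.
- board_holder: board holder fixed to the desk: aluminium base 210 x 60 mm, 16 mm high, with a blue fixed jaw at its +x end (top at 60 mm) and a blue sprung jaw that slides along the base. Origin: centre of the base's underside; its x runs along the slide, from the pull end to the fixed jaw; the scale and the red marker clip are on its +y side.
- jaw: the sprung jaw with its carriage and pull tab. It slides towards the holder's -x when it is pulled open, 70 mm at most, and a spring draws it back towards the fixed jaw with 4 N when shut, 1 N more for every 10 mm. Its origin is the point that coincides with the holder's origin when the jaw is shut; it starts shut.
- jaw_tab (a point): grip point in the upright black pull tab of the jaw, 60 mm above the desk. The tab is 14 mm thick along the slide, 28 mm wide across it and reaches from 27 to 78 mm above the desk; the blue moving jaw (66 mm wide, top at 60 mm) begins 43 mm behind its far face, otherwise it stands free.
- jaw_pointer (a point): tip of the yellow pointer on the jaw, over the scale: 25 mm further along the holder's +x than the grip point of the tab, 34 mm to +y of the holder's middle, 24 mm above the desk
- marker_mid (a point): middle of the red marker clip, 10 mm wide along the slide, set on the scale edge of the base at the opening wanted; it is 34 mm to +y of the holder's middle. The pointer passes over it without touching.
- screwdriver: screwdriver with a red handle, 204 mm long, lying loose on the desk (bystander)
- pliers_blue: pliers with blue handles, 169 mm long, lying loose on the desk (bystander)
- marker_pen: white marker pen with a green cap, 135 mm long, lying loose near the desk's front edge (bystander)

How it is judged:
By the outcome, as a careful person would: the job done as asked, in the order asked, and still so for the second after the job is handed in, while the arm keeps its last pose, push and grip.
It also fails if it takes over 54 s, if anything falls off the work surface, if the arm or the gripper's body presses on something with over 40 N, if the wrist force passes 120 N, or if a joint passes its speed limit or range.

### The arm

A 6-joint arm with a two-finger parallel gripper is mounted at the origin on a cart in front of the work surface, level with it; the furniture and walls round the work are solid. World frame = base frame: x ahead of the robot, y to its left, z up, the work surface at z = 0. Lengths are in m, angles in rad, forces in N, time in s.
With the tool pointing down it reaches from about 0.375 to 0.9 m from the base axis. Payload 3.1 kg.
Tool frame: the origin (TCP) lies midway between the tips of the shut fingers; the grasp point (between the pads) lies 19 mm behind it (manip.grip_depth is the distance from the TCP to the grasp point, in m); z points along the fingers, y is the line along which they close (so a half turn about z gives the same grasp; the last joint's range is limited). The gripper opens to 85 mm and grips with 20 to 120 N. Pads are 22 mm wide; open, the fingers measure 114 mm over their backs; the gripper's body (76 mm by 85 mm) begins 54 mm behind the grasp point. The pads swing forward as they close: fully open they stand 13 mm farther back than shut.
Start: joints at [-0.178, 0.527, 1.433, -0, 1.181, -0.178], TCP at [0.625, 0, 0.205] pointing down, gripper open.
Joint ranges: [-3.08, 3.08], [-0.75, 2.2], [0.22, 2.44], [-1.43, 4.57], [0, 2.65], [-2.85, 2.85]. Speed limits (rad/s): [2.79, 2.79, 3.14, 3.14, 3.14, 3.14].

### API

Orientations are given as a unit quaternion [x, y, z, w].
In Python, from station import telemetry, snapshot, manip gives the robot as it stands. The module is installed in compiled form; this text tells all that it offers.
- The arm moves only by the shell command python3 -m crank 'ROWS' [OPENING] [FORCE]. ROWS is text: rows parted by semicolons, each of 6 numbers parted by spaces: the shift along the tool's x, y, z as a fraction of full scale, then the turn, a rotation vector about the tool's x, y, z as a fraction of full scale. A call has exactly 5 rows; each row shifts and turns the commanded pose from where the row before left it, along the tool's axes as they then stand; what a row does not reach is not made up. Full scale, the value 1, is 4 cm for a shift and 90 degrees for a turn. A row lasts 1/10 s, in which the tool goes at most 50 mm and 8.59 degrees, less where a joint would pass 70% of its speed; a pose out of reach is approached as far as the arm can. A call with a number of a shift or a turn outside -1 to 1 is refused whole. A call with a gripper value outside its range is refused whole. OPENING is the opening, from -1 (shut) to 1 (fully open), set as the call begins (- or left out, the last holds). The fingers move at their own pace and stop on an object; FORCE is the grip in N (left out, the last holds). Time passes only in rows, so rows that do not move let the fingers close, or fill a call up. It gives the time, the measured TCP pose, the force, the opening and the grip force at its end, in the units of the state.
- telemetry.sense(): the state, without advancing time (a new reading comes with each control period).
- snapshot(name): name is "scene" or "side" or "wrist"; returns a dict with "image" (480x640x3 uint8, red, green, blue), "depth" (480x640 float32, m along the optical axis (not along the pixel's ray), 0 where there is no reading), "camera_matrix" (3x3 intrinsics, pixels), "rvec" (rotation vector, rad) and "tvec" (3), from world to camera coordinates, as OpenCV has them. Camera axes: x right, y down, z forward; pixel columns grow to the right and rows downward; lengths in m; the calibration is good to about 2 mm. A picture is of the moment at which its call begins.
- manip.sign_off(): hands the job in; it is judged then, once.
The state is a dict: "t": time; "q": joint angles; "qd": joint speeds; "tau": joint torques, N m; "tcp_pos": TCP position; "tool_rot": TCP orientation; "force": force on the tool from outside, world axes, zero at the start; "ft_torque": the same for the moment, N m; "finger_gap": opening from 0.0 (shut) to 1.0 (fully open); "gripper_force": force on a finger pad.
Only numpy, scipy, OpenCV 4.12 (cv2) and the standard library are available. Lean on these libraries where they do the work, as an engineer would, in place of code of your own. Each camera call takes 0.05 s, during which the arm holds its last target. There are 200 camera calls.

## Working session

There is one attempt and no reset: what is moved stays moved. The work goes in short steps, Python scripts to look and compute and a shell command to move; the robot and the scene stay as the last step left them, time stands still between calls to the robot, and variables do not carry over. Pictures are saved under pics/ and viewed, at most 10 in all, crops included, and the job is handed in when it is done.

```bash
mkdir -p pics; cat > h.py <<'E'
import numpy as np,cv2,pickle
from station import telemetry,snapshot,manip
def snap(n,tag):
    s=snapshot(n); cv2.imwrite(f'pics/{tag}.png',s['image'][:,:,::-1]); pickle.dump(s,open(f'pics/{tag}.pkl','wb')); return s
def load(tag): return pickle.load(open(f'pics/{tag}.pkl','rb'))
def cam(s):
    R=cv2.Rodrigues(np.array(s['rvec'],float))[0]; t=np.array(s['tvec'],float).ravel(); return R,t,np.array(s['camera_matrix'])
def ray(s,u,v,z):
    R,t,K=cam(s); d=R.T@np.linalg.solve(K,[u,v,1.]); c=-R.T@t; return c+d*(z-c[2])/d[2]
def world(s):
    R,t,K=cam(s); D=s['depth']; v,u=np.mgrid[:480,:640]
    P=np.stack([(u-K[0,2])/K[0,0]*D,(v-K[1,2])/K[1,1]*D,D],-1); return (P-t)@R
def proj(s,p):
    R,t,K=cam(s); q=K@(R@np.array(p)+t); return q[:2]/q[2]
E
python3 - <<'E'
from h import *
for n in('scene','side'):
    s=snap(n,n+'0'); R,t,K=cam(s); print(n,-R.T@t,R[2])
print(telemetry.sense())
a=cv2.imread('pics/scene0.png')
E
```

```text
scene [0.09467519 0.61697998 0.52973865] [ 0.51980622 -0.73707752 -0.43187755]
side [0.28280156 0.59287364 0.72037614] [ 0.32006338 -0.69927553 -0.63919729]
{'t': 0.1, 'q': array([-1.78498263e-01,  5.28374322e-01,  1.43379439e+00,  4.91927275e-06,
        1.18137947e+00, -1.78513032e-01]), 'qd': array([ 1.37989310e-03, -2.66531220e-03, -1.13826378e-03, -2.09360160e-04,
       -1.00507774e-03, -8.22148155e-06]), 'tau': array([ 4.33945943e-04, -4.43301880e+01, -1.78587180e+01, -2.04061280e-04,
        3.88642526e-03,  1.10165692e-05]), 'tcp_pos': array([6.24301046e-01, 1.58149900e-04, 2.03624396e-01]), 'tool_rot': array([ 7.07101883e-01,  7.07111003e-01, -5.55765501e-04, -8.04453128e-04]), 'force': array([-0.52718249,  0.53448049, -0.09148949]), 'ft_torque': array([-0.01150946,  0.00647509, -0.0048471 ]), 'gripper_force': 0.0, 'finger_gap': 1.0011533628807878}
```

View pics/scene0.png

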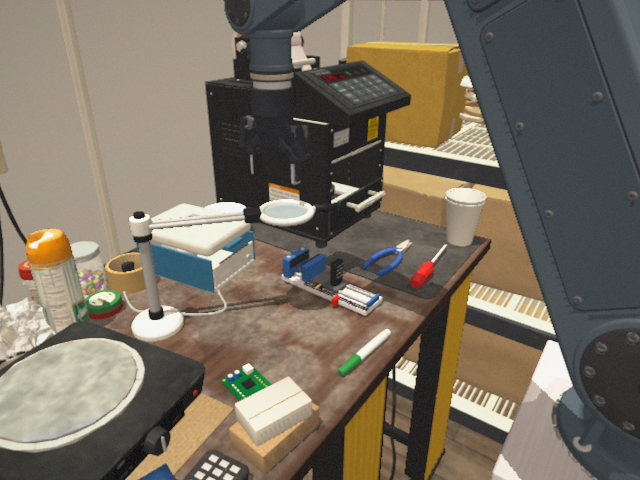

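View pics/side0.png

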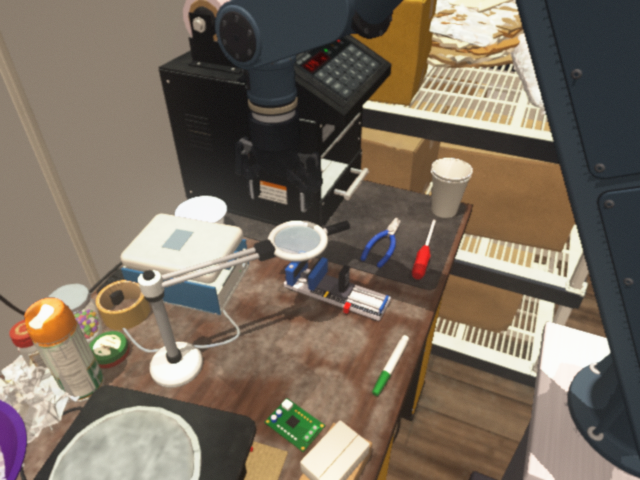

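The scene view shows the column at (147,225), lens at (287,211), holder around (330,285) and board at (248,382). The side view shows the foot at (175,365), lens at (298,240), handle at (338,228), tab at (344,278), red clip at (347,308) and board at (296,423).

```bash
python3 - <<'E'
from h import *
for tag,pts in (('side0',dict(foot=(175,365,.01),top=(150,279,.22),lens=(298,240,.2),handle=(339,228,.2),board=(296,423,.007),tabtop=(344,267,.078),clip=(347,308,.02),ptr=(325,294,.024))),('scene0',dict(foot=(157,322,.01),top=(138,217,.22),lens=(287,211,.2),board=(247,382,.007),clip=(335,300,.02)))):
    s=load(tag); W=world(s)
    for k,(u,v,z) in pts.items(): print(tag,k,ray(s,u,v,z).round(3),W[v,u].round(3))
s=load('side0');W=world(s); hsv=cv2.cvtColor(s['image'],cv2.COLOR_RGB2HSV)
H,S,V=cv2.split(hsv)
g=(H>45)&(H<85)&(S>100)&(W[...,0]<.45)&(W[...,2]<.03)&(W[...,2]>-.01)
n,l,st,c=cv2.connectedComponentsWithStats(g.astype(np.uint8))
for i in range(1,n):
    if st[i,4]>100:
        P=W[l==i]; print('green',c[i],st[i,4],P.mean(0).round(3),cv2.minAreaRect((P[:,:2]*1000).astype(np.float32)))
r=((H<8)|(H>172))&(S>150)&(V>80); y=(H>22)&(H<35)&(S>150)&(V>120); b=(H>100)&(H<125)&(S>120)&(V>50)
for nm,m in(('red',r),('yel',y),('blue',b)):
    n,l,st,c=cv2.connectedComponentsWithStats(m.astype(np.uint8))
    for i in range(1,n):
        if st[i,4]>5 and 270<c[i][0]<400 and 220<c[i][1]<330: print(nm,c[i].round(1),st[i,4],W[l==i].mean(0).round(4), np.ptp(W[l==i],0).round(3))
# tab: dark pts, in holder area
m=(V<60)&(W[...,2]>.03)&(W[...,2]<.082); m[:,:325]=0;m[:,365:]=0;m[:255]=0;m[300:]=0
print('tab',m.sum(),W[m].mean(0),W[m].min(0),W[m].max(0))
# ring
m=(W[...,2]>.185)&(W[...,2]<.215); m[:,:265]=0;m[:,335:]=0;m[:215]=0;m[270:]=0
m&=(V>130); print('ring',m.sum(),W[m].min(0),W[m].max(0))
print(cv2.minEnclosingCircle((W[m][:,:2]*1000).astype(np.float32)))
m=(W[...,2]>.185)&(W[...,2]<.215)&(V<70); m[:,:326]=0;m[:,360:]=0;m[:215]=0;m[250:]=0
P=W[m];print('handle',m.sum(),P.mean(0),cv2.minAreaRect((P[:,:2]*1000).astype(np.float32)))
big=cv2.resize(s['image'][190:330,250:410],None,fx=5,fy=4.2,interpolation=cv2.INTER_CUBIC); cv2.imwrite('pics/c1.png',cv2.resize(s['image'][200:320,250:410],None,fx=5,fy=5,interpolation=2)[:,:,::-1])
E
```

```text
side0 foot [0.73  0.219 0.01 ] [0.723 0.224 0.02 ]
side0 top [0.724 0.22  0.22 ] [0.726 0.219 0.219]
side0 lens [0.576 0.03  0.2  ] [0.574 0.034 0.204]
side0 handle [ 0.526 -0.027  0.2  ] [ 0.525 -0.024  0.202]
side0 board [0.49  0.231 0.007] [0.489 0.232 0.009]
side0 tabtop [ 0.528 -0.064  0.078] [ 0.527 -0.061  0.081]
side0 clip [ 0.502 -0.017  0.02 ] [ 0.502 -0.016  0.021]
side0 ptr [ 0.554 -0.031  0.024] [ 0.554 -0.031  0.024]
scene0 foot [0.731 0.215 0.01 ] [0.72  0.223 0.02 ]
scene0 top [0.726 0.22  0.22 ] [0.727 0.219 0.22 ]
scene0 lens [0.577 0.027 0.2  ] [0.571 0.034 0.204]
scene0 board [0.499 0.229 0.007] [0.498 0.231 0.009]
scene0 clip [ 0.501 -0.016  0.02 ] [ 0.5   -0.015  0.021]
green [380.57276995 382.49765258] 213 [0.391 0.11  0.013] ((391.6835632324219, 108.09814453125), (49.89470291137695, 13.456082344055176), 82.86497497558594)
red [346.3 307.6] 63 [ 0.5049 -0.0212  0.0161] [0.01  0.018 0.025]
blue [372.3 243.2] 183 [ 0.5219 -0.2202  0.0204] [0.25  0.87  0.719]
blue [387.9 251.3] 170 [ 0.4838 -0.2159  0.0135] [0.02  0.109 0.017]
blue [317.5 268.5] 150 [ 0.5818 -0.0577  0.0593] [0.013 0.063 0.01 ]
blue [290.7 272.6] 129 [ 0.6301 -0.0352  0.0492] [0.017 0.03  0.041]
blue [383.5 303.1] 29 [ 0.4352 -0.0295  0.0507] [0.16  0.665 0.698]
tab 201 [ 0.5253967  -0.05026203  0.0598014 ] [ 0.5194526  -0.07188798  0.03120581] [ 0.53363562 -0.04173771  0.08068431]
ring 1872 [ 0.52789308 -0.01690489  0.19537288] [0.62693109 0.08207874 0.21058479]
((575.607421875, 30.67771339416504), 51.44316482543945)
handle 199 [ 0.5270629  -0.02346629  0.20407695] ((528.5445556640625, -25.682710647583008), (42.24637222290039, 14.42723560333252), 49.353206634521484)
```

View pics/c1.png

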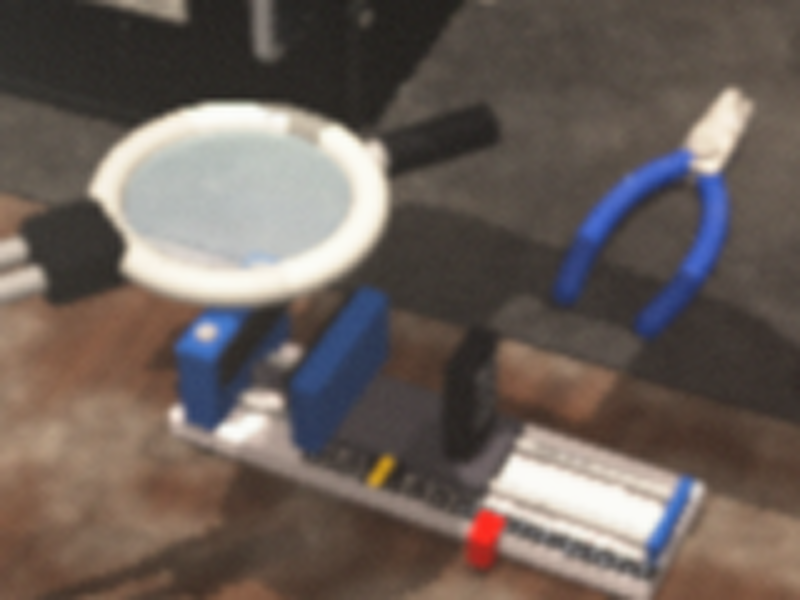

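```bash
python3 - <<'E'
from h import *
s=load('side0');W=world(s);H,S,V=cv2.split(cv2.cvtColor(s['image'],cv2.COLOR_RGB2HSV))
for k,u,v,z in(('c+x+y',285,282.5,.016),('c-x+y',378,320,.016),('c-x-y',391,297,.016),('ptr_a',324,298,.024),('ptr_b',328.5,291.5,.024),('tabtop',346,267,.078)): print(k,ray(s,u,v,z).round(4))
for tag in('side0','scene0'):
    s=load(tag);W=world(s);H,S,V=cv2.split(cv2.cvtColor(s['image'],cv2.COLOR_RGB2HSV))
    m=(H>40)&(H<88)&(S>90)&(W[...,1]>.17)&(W[...,1]<.29)&(W[...,0]>.4)&(W[...,0]<.6)&(W[...,2]<.03)
    m=cv2.morphologyEx(m.astype(np.uint8),cv2.MORPH_CLOSE,np.ones((9,9)))
    n,l,st,c=cv2.connectedComponentsWithStats(m); i=1+st[1:,4].argmax()
    cn=cv2.findContours((l==i).astype(np.uint8),0,1)[0][0][:,0]
    P=np.array([ray(s,u,v,.004) for u,v in cn])
    print(tag,'board',c[i],st[i,4],cv2.minAreaRect((P[:,:2]*1000).astype(np.float32)))
s=load('side0');W=world(s);H,S,V=cv2.split(cv2.cvtColor(s['image'],cv2.COLOR_RGB2HSV))
m=(abs(W[...,2]-.0165)<.004)&(V>100)&(S<60)&(W[...,0]>.4)&(W[...,0]<.7)&(W[...,1]<.0)&(W[...,1]>-.12)
print(m.sum(),cv2.minAreaRect((W[m][:,:2]*1000).astype(np.float32)))
# blue bar / yellow / red details
for nm,mm in(('yel',(H>18)&(H<36)&(S>110)&(V>90)),('red',((H<8)|(H>172))&(S>150)&(V>80))):
    mm[:,:310]=0;mm[:,365:]=0;mm[:285]=0;mm[318:]=0
    v,u=np.nonzero(mm);print(nm,len(u),u.min(),u.max(),v.min(),v.max()); 
    P=W[mm]; t=P[:,2]>P[:,2].max()-.006;print(P[t].mean(0),P[t].min(0),P[t].max(0))
E
```

```text
c+x+y [ 0.6448 -0.0352  0.016 ]
c-x+y [ 0.4389 -0.016   0.016 ]
c-x-y [ 0.4348 -0.083   0.016 ]
ptr_a [ 0.5514 -0.0203  0.024 ]
ptr_b [ 0.5504 -0.0401  0.024 ]
tabtop [ 0.5249 -0.0651  0.078 ]
side0 board [294.9424693  425.35552683] 1547 ((492.6924743652344, 230.9070281982422), (55.98068618774414, 80.4906997680664), 76.06096649169922)
scene0 board [244.99886364 383.32613636] 880 ((504.5901794433594, 228.72084045410156), (56.78056335449219, 58.23958206176758), 74.58109283447266)
801 ((542.8305053710938, -58.05044937133789), (62.325252532958984, 209.97882080078125), 87.49642181396484)
yel 20 324 328 291 296
[ 0.55249122 -0.03191665  0.02500828] [ 0.54922882 -0.03877671  0.02215452] [ 0.55582312 -0.0233308   0.02721917]
red 63 343 350 302 313
[ 0.5048566  -0.02278802  0.02046285] [ 0.50011216 -0.0305798   0.01768433] [ 0.5098339  -0.01426123  0.02365948]
```

```bash
python3 -m crank '0 0 -1 0 0 0; -0.34 -0.6 0 0 0 0; -0.34 -0.6 0 0 0 0; 0 -0.6 0 0 0 0; 0 -0.55 0 0 0 0' 1 40; python3 -m crank '0 0 0 0 0 0.085; 0 0 0 0 0 0.085; 0 0 0 0 0 0.085; 0 0 0 0 0 0.085; 0 0 0 0 0 0.085'; python3 -m crank '0 0 0 0 0 0; 0 0 0 0 0 0;0 0 0 0 0 0;0 0 0 0 0 0;0 0 0 0 0 0'
```

```text
t: 0.6
tcp_pos: [0.5294, -0.0274, 0.2441]
tool_rot: [0.707, 0.707, -0.0, -0.001]
force: [0.1, -0.2, -1.0]
finger_gap: 1.001
gripper_force: 0.0
t: 1.1
tcp_pos: [0.5306, -0.0271, 0.2441]
tool_rot: [0.901, 0.434, -0.0, -0.0]
force: [-1.1, -0.3, -0.4]
finger_gap: 1.001
gripper_force: 0.0
t: 1.6
tcp_pos: [0.531, -0.0271, 0.2445]
tool_rot: [0.9, 0.437, -0.0, -0.0]
force: [-0.1, -0.1, 0.1]
finger_gap: 1.0
gripper_force: 0.0
```

```bash
python3 - <<'E'
from h import *
s=snap('wrist','w1');W=world(s);V=s['image'].max(2)
m=(abs(W[...,2]-.2)<.02)&(s['depth']>0)
P=W[m]; r=np.hypot(P[:,0]-.7255,P[:,1]-.2195); 
q=P[(r>.296)&(r<.34)&(P[:,2]<.212)];print(len(q),q.mean(0),cv2.minAreaRect((q[:,:2]*1000).astype(np.float32)))
a=P[(r>.18)&(r<.292)];print(cv2.minEnclosingCircle((a[:,:2]*1000).astype(np.float32)))
E
```

```text
1842 [ 0.53006947 -0.02733671  0.20667561] ((529.5740966796875, -28.080154418945312), (39.952476501464844, 16.00663185119629), 49.78977966308594)
((580.40673828125, 30.706571578979492), 54.431983947753906)
```

View pics/w1.png

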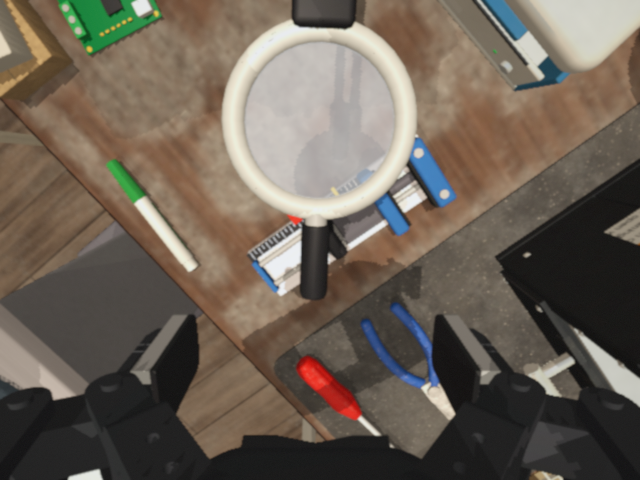

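The wrist view shows the handle at (314,258), centred between the fingers, and the ring at (320,118). The measured handle agrees with the plan, so I'll descend and grip.

```bash
python3 -m crank '0 0 0.4 0 0 0; 0 0 0.4 0 0 0; 0 0 0.4 0 0 0; 0 0 0.4 0 0 0; 0 0 0 0 0 0'; python3 -m crank '0 0 0 0 0 0; 0 0 0 0 0 0;0 0 0 0 0 0;0 0 0 0 0 0;0 0 0 0 0 0' -1 30;python3 -m crank '0 0 0 0 0 0; 0 0 0 0 0 0;0 0 0 0 0 0;0 0 0 0 0 0;0 0 0 0 0 0'
```

```text
t: 2.15
tcp_pos: [0.5293, -0.0268, 0.1786]
tool_rot: [0.9, 0.437, -0.002, -0.002]
force: [-0.7, 0.8, 0.6]
finger_gap: 1.004
gripper_force: 0.0
t: 2.65
tcp_pos: [0.5312, -0.0272, 0.181]
tool_rot: [0.9, 0.436, 0.0, 0.0]
force: [-0.1, 0.1, 0.4]
finger_gap: 0.143
gripper_force: 0.0
t: 3.15
tcp_pos: [0.5313, -0.0272, 0.1811]
tool_rot: [0.9, 0.436, 0.0, 0.0]
force: [-1.0, 0.1, 5.8]
finger_gap: -0.002
gripper_force: 2.8
```

```bash
python3 - <<'E'
from h import *
s=snap('side','s2'); w=snap('wrist','w2')
a=cv2.resize(s['image'][150:300,220:420],(800,600)); b=cv2.resize(w['image'],(400,300))
cv2.imwrite('pics/c2.png',np.hstack([cv2.resize(a,(400,300)),b])[:,:,::-1])
print(telemetry.sense())
E
```

```text
{'t': 3.25, 'q': array([-2.61398417e-01,  4.33487182e-01,  1.69160758e+00,  7.12789141e-05,
        1.01558073e+00,  4.06168679e-01]), 'qd': array([ 0.00088183, -0.00037206, -0.00048755,  0.0002168 ,  0.00130377,
       -0.00065079]), 'tau': array([-2.10465468e-01, -3.44352508e+01, -1.44076172e+01, -4.31815849e-02,
       -3.36073330e-01, -1.32250181e-03]), 'tcp_pos': array([ 0.53129063, -0.02720699,  0.18112809]), 'tool_rot': array([8.99751724e-01, 4.36401906e-01, 3.66684270e-04, 2.77050442e-04]), 'force': array([-0.17912712,  0.23512772,  4.86123903]), 'ft_torque': array([0.08132395, 0.14632058, 0.01075519]), 'gripper_force': 2.820914648473263, 'finger_gap': 0.0021930969143397826}
```

View pics/c2.png

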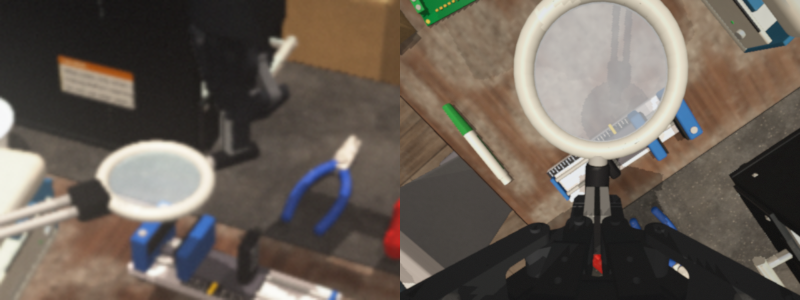

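```bash
python3 - <<'E'
from h import *
w=load('w2'); W=world(w)
cv2.imwrite('pics/c3.png',cv2.resize(w['image'][200:460,220:420],(600,780)[::1] if 0 else (460,598))[:,:,::-1])
for v in range(240,440,12): print(v,[tuple(W[v,u].round(3)) for u in (300,310,316,322,332)])
E
```

```text
240 [(np.float64(0.576), np.float64(0.03), np.float64(0.351)), (np.float64(0.549), np.float64(-0.001), np.float64(0.207)), (np.float64(0.551), np.float64(-0.002), np.float64(0.207)), (np.float64(0.553), np.float64(-0.004), np.float64(0.207)), (np.float64(0.556), np.float64(-0.006), np.float64(0.207))]
252 [(np.float64(0.543), np.float64(-0.003), np.float64(0.205)), (np.float64(0.546), np.float64(-0.005), np.float64(0.206)), (np.float64(0.548), np.float64(-0.006), np.float64(0.206)), (np.float64(0.55), np.float64(-0.008), np.float64(0.206)), (np.float64(0.553), np.float64(-0.01), np.float64(0.207))]
264 [(np.float64(0.54), np.float64(-0.007), np.float64(0.205)), (np.float64(0.543), np.float64(-0.009), np.float64(0.206)), (np.float64(0.545), np.float64(-0.01), np.float64(0.206)), (np.float64(0.547), np.float64(-0.012), np.float64(0.206)), (np.float64(0.549), np.float64(-0.015), np.float64(0.203))]
276 [(np.float64(0.537), np.float64(-0.01), np.float64(0.205)), (np.float64(0.541), np.float64(-0.012), np.float64(0.208)), (np.float64(0.543), np.float64(-0.013), np.float64(0.209)), (np.flo
[... 3358 characters left out ...]
at64(-0.032), np.float64(0.255)), (np.float64(0.541), np.float64(-0.021), np.float64(0.275))]
420 [(np.float64(0.531), np.float64(-0.021), np.float64(0.271)), (np.float64(0.404), np.float64(-0.181), np.float64(0.03)), (np.float64(0.409), np.float64(-0.184), np.float64(0.031)), (np.float64(0.413), np.float64(-0.188), np.float64(0.03)), (np.float64(0.539), np.float64(-0.024), np.float64(0.274))]
432 [(np.float64(0.53), np.float64(-0.023), np.float64(0.273)), (np.float64(0.382), np.float64(-0.209), np.float64(0.005)), (np.float64(0.386), np.float64(-0.214), np.float64(0.003)), (np.float64(0.405), np.float64(-0.199), np.float64(0.029)), (np.float64(0.537), np.float64(-0.026), np.float64(0.274))]
```

View pics/c3.png

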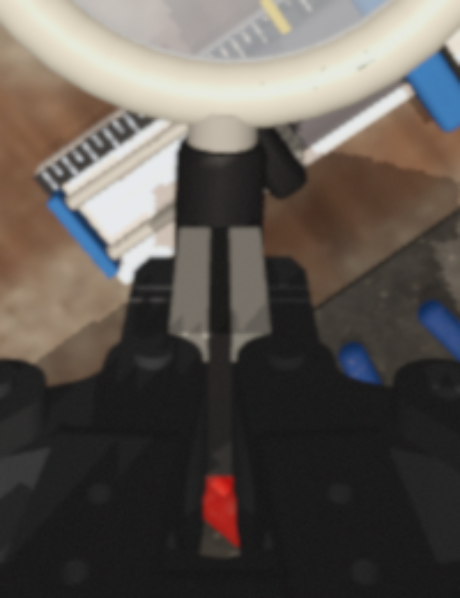

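```bash
python3 - <<'E'
from h import *
s=load('s2');W=world(s)
for p in ((.531,-.027,.181),(.531,-.027,.2),(.531,-.027,.23)): print(proj(s,p))
cv2.imwrite('pics/c4.png',cv2.resize(s['image'][180:270,280:400],(800,600),interpolation=2)[:,:,::-1])
for v in range(196,250,4): print(v,[tuple(float(a) for a in W[v,u].round(3)) for u in (332,338,344)],s['image'][v,338])
E
```

```text
[336.30640862 235.93524206]
[336.4819075 227.3176356]
[336.76951391 213.19515912]
196 [(0.532, -0.007, 0.277), (0.522, -0.009, 0.278), (0.506, 0.006, 0.292)] [34 30 31]
200 [(0.536, -0.017, 0.262), (0.531, -0.032, 0.253), (0.506, 0.007, 0.285)] [37 33 33]
204 [(0.535, -0.016, 0.254), (0.523, -0.012, 0.261), (0.505, 0.008, 0.279)] [36 33 34]
208 [(0.536, -0.017, 0.246), (0.519, -0.002, 0.261), (0.505, 0.007, 0.271)] [39 37 39]
212 [(0.535, -0.016, 0.239), (0.523, -0.013, 0.244), (0.517, -0.023, 0.239)] [36 33 35]
216 [(0.536, -0.019, 0.228), (0.524, -0.015, 0.234), (0.517, -0.025, 0.23)] [39 37 35]
220 [(0.535, -0.015, 0.223), (0.524, -0.015, 0.226), (0.517, -0.025, 0.221)] [40 36 35]
224 [(0.534, -0.015, 0.215), (0.524, -0.017, 0.216), (0.52, -0.033, 0.207)] [50 45 44]
228 [(0.534, -0.015, 0.206), (0.527, -0.024, 0.202), (0.518, -0.029, 0.201)] [40 37 36]
232 [(0.533, -0.013, 0.199), (0.615, -0.246, 0.004), (0.602, -0.252, 0.003)] [71 65 59]
236 [(0.621, -0.226, 0.004), (0.61, -0.235, 0.001), (0.597, -0.239, 0.003)] [88 82 73]
240 [(0.617, -0.216, 0.002), (0.603, -0.219, 0.004), (0.591, -0.223, 0.004)] [98 87 78]
244 [(0.61, -0.2, 0.004), (0.598, -0.206, 0.003), (0.586, -0.212, 0.003)] [103  92  83]
248 [(0.606, -0.189, 0.002), (0.593, -0.193, 0.004), (0.58, -0.197, 0.004)] [96 85 76]
```

View pics/c4.png

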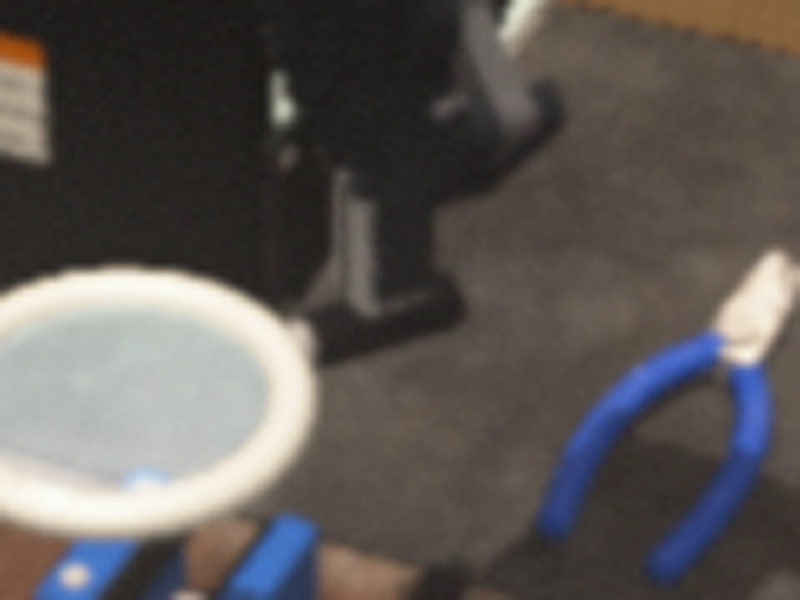

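The zoomed side view shows the shut fingers standing on top of the handle (tips near (330,227), z≈0.208) rather than around it. I'll lift and measure the real tip height in free air.

```bash
python3 -m crank '0 0 -0.4 0 0 0; 0 0 -0.4 0 0 0; 0 0 -0.4 0 0 0; 0 0 -0.4 0 0 0; 0 0 0 0 0 0'; cat > tip.py <<'E'
from h import *
import sys
st=telemetry.sense(); print(st['tcp_pos'],st['finger_gap'],st['force'])
for n in('side','scene','wrist'):
    s=snap(n,sys.argv[1]+n);W=world(s);m=(np.hypot(W[...,0]-st['tcp_pos'][0],W[...,1]-st['tcp_pos'][1])<.06)&(W[...,2]>.21)&(s['depth']>0)
    P=W[m]; z=np.sort(P[:,2]); print(n,len(z),z[:20:4].round(4)); Q=P[P[:,2]<z[0]+.012]; print(Q.min(0).round(3),Q.max(0).round(3))
E
python3 tip.py f
```

```text
t: 3.75
tcp_pos: [0.5324, -0.0276, 0.2462]
tool_rot: [0.9, 0.436, 0.002, 0.002]
force: [0.2, 0.4, -0.5]
finger_gap: 0.002
gripper_force: 0.0
[ 0.53244984 -0.02755115  0.24618209] 0.001874913769957469 [ 0.18879414  0.3859834  -0.51728142]
side 7404 [0.273  0.2744 0.2753 0.2757 0.2776]
[ 0.518 -0.03   0.273] [ 0.544 -0.014  0.285]
scene 6230 [0.2721 0.2734 0.2744 0.2749 0.2753]
[ 0.517 -0.031  0.272] [ 0.54  -0.011  0.284]
wrist 56650 [0.2101 0.2749 0.2752 0.2754 0.2756]
[ 0.532 -0.027  0.21 ] [ 0.536 -0.021  0.21 ]
```

```bash
python3 - <<'E'
from h import *
print(manip.grip_depth,[a for a in dir(manip) if a[0]!='_'],telemetry.sense()['q'])
E
python3 -m crank '0 0 0 0 0 0; 0 0 0 0 0 0;0 0 0 0 0 0;0 0 0 0 0 0;0 0 0 0 0 0' 1; python3 tip.py g
```

```text
0.0187 ['PlanningError', 'grip_depth', 'sign_off'] [-2.61467636e-01  3.54653473e-01  1.61899253e+00 -3.02989774e-05
  1.16953981e+00  4.06136681e-01]
t: 4.4
tcp_pos: [0.5309, -0.0272, 0.2443]
tool_rot: [0.9, 0.436, -0.0, -0.0]
force: [-0.9, 0.1, -0.0]
finger_gap: 0.847
gripper_force: 0.0
[ 0.53092834 -0.02715323  0.24434673] 0.8473128312636713 [-0.88918614  0.0720954  -0.00670909]
side 7306 [0.2106 0.2801 0.2806 0.2811 0.2813]
[ 0.534 -0.018  0.211] [ 0.534 -0.018  0.211]
scene 6179 [0.2821 0.2828 0.2831 0.2835 0.2839]
[ 0.485 -0.061  0.282] [0.575 0.011 0.294]
wrist 40830 [0.2102 0.2842 0.2845 0.2846 0.2847]
[ 0.53  -0.029  0.21 ] [ 0.534 -0.024  0.211]
```

The real fingertips are about 28 mm behind the reported TCP, in both views and with the fingers shut or open. I'll allow for that and go down to a reported z of about 0.153.

```bash
python3 -m crank '0 0 0.46 0 0 0; 0 0 0.46 0 0 0; 0 0 0.46 0 0 0; 0 0 0.46 0 0 0; 0 0 0.44 0 0 0'; python3 -m crank '0 0 0 0 0 0; 0 0 0 0 0 0;0 0 0 0 0 0;0 0 0 0 0 0;0 0 0 0 0 0' -1 40;python3 -m crank '0 0 0 0 0 0; 0 0 0 0 0 0;0 0 0 0 0 0;0 0 0 0 0 0;0 0 0 0 0 0'
```

```text
t: 5.05
tcp_pos: [0.5311, -0.0272, 0.1527]
tool_rot: [0.9, 0.436, 0.0, 0.0]
force: [0.4, -0.1, -0.7]
finger_gap: 0.999
gripper_force: 0.0
t: 5.55
tcp_pos: [0.5315, -0.0273, 0.1543]
tool_rot: [0.9, 0.436, 0.001, 0.001]
force: [0.3, -0.9, 3.8]
finger_gap: 0.172
gripper_force: 38.8
t: 6.05
tcp_pos: [0.5315, -0.0273, 0.1543]
tool_rot: [0.9, 0.436, 0.001, 0.0]
force: [-0.9, -0.2, 5.6]
finger_gap: 0.175
gripper_force: 39.0
```

```bash
python3 -m crank '0.009 -0.374 0 0 0 0.030; 0.009 -0.374 0 0 0 0.030; 0.009 -0.374 0 0 0 0.030; 0.009 -0.374 0 0 0 0.030; 0.009 -0.374 0 0 0 0.030'; python3 - <<'E'
from h import *
p=telemetry.sense()['tcp_pos'][:2]-[.7255,.2195];print(np.hypot(*p),np.degrees(np.arctan2(p[1],p[0]))%360)
E
```

```text
t: 6.55
tcp_pos: [0.4821, 0.0254, 0.1544]
tool_rot: [0.945, 0.326, 0.004, 0.002]
force: [6.6, 0.5, -0.8]
finger_gap: 0.173
gripper_force: 39.4
0.31129687902725167 218.56259458725458
```

```bash
python3 -m crank '0.009 -0.374 0 0 0 0.030; 0.008 -0.374 0 0 0 0.030; 0.008 -0.374 0 0 0 0.030; 0.008 -0.374 0 0 0 0.030; 0.008 -0.374 0 0 0 0.030';python3 -m crank '0.008 -0.374 0 0 0 0.030; 0.008 -0.374 0 0 0 0.030; 0.008 -0.374 0 0 0 0.030; 0.008 -0.374 0 0 0 0.030; 0.008 -0.374 0 0 0 0.030'; python3 - <<'E'
from h import *
p=telemetry.sense()['tcp_pos'][:2]-[.7255,.2195];print(np.hypot(*p),np.degrees(np.arctan2(p[1],p[0]))%360)
E
```

```text
t: 7.05
tcp_pos: [0.4454, 0.0895, 0.1544]
tool_rot: [0.977, 0.213, 0.007, 0.001]
force: [10.3, 1.1, -5.8]
finger_gap: 0.171
gripper_force: 38.9
t: 7.55
tcp_pos: [0.4245, 0.161, 0.1545]
tool_rot: [0.995, 0.097, 0.009, 0.0]
force: [13.7, -0.6, -10.1]
finger_gap: 0.173
gripper_force: 38.9
0.30661995482248505 191.00126778589487
```

```bash
python3 -m crank '0.05 -0.374 0 0 0 0.030; 0.05 -0.374 0 0 0 0.030; 0.05 -0.374 0 0 0 0.030; 0.05 -0.374 0 0 0 0.030; 0 0 0 0 0 0'; cat > lens.py <<'E'
from h import *
import sys
st=telemetry.sense(); p=st['tcp_pos'][:2]-[.7255,.2195];print(np.hypot(*p),np.degrees(np.arctan2(p[1],p[0]))%360,st['force'])
for n in('side','scene'):
    s=snap(n,sys.argv[1]+n);W=world(s);V=s['image'].min(2)
    m=(abs(W[...,2]-.205)<.012)&(s['depth']>0)&(V>110)&(W[...,0]>.4)&(W[...,0]<.56)&(W[...,1]>.1)&(W[...,1]<.32)
    k,l,stt,c=cv2.connectedComponentsWithStats(m.astype(np.uint8)); m=l==1+stt[1:,4].argmax()
    P=W[m];print(n,m.sum(),cv2.minEnclosingCircle((P[:,:2]*1000).astype(np.float32)),P.min(0).round(4),P.max(0).round(4))
    m=(abs(W[...,2]-.219)<.004)&(s['depth']>0)&(np.hypot(W[...,0]-.7255,W[...,1]-.2195)<.03)
    P=W[m];print('coltop',m.sum(),P.min(0).round(4),P.max(0).round(4))
E
python3 lens.py l1
```

```text
t: 8.05
tcp_pos: [0.4199, 0.2222, 0.1543]
tool_rot: [1.0, 0.004, 0.004, -0.001]
force: [5.1, 1.2, 3.6]
finger_gap: 0.171
gripper_force: 41.3
0.3056525819476145 179.49575452550891 [5.09032628 1.23523146 3.58579397]
side 3313 ((492.5334167480469, 221.13137817382812), 49.97796630859375) [0.4465 0.1721 0.1971] [0.54   0.2706 0.2089]
coltop 170 [0.7171 0.1987 0.215 ] [0.7471 0.23   0.2229]
scene 1574 ((492.2558288574219, 222.3602294921875), 49.06636428833008) [0.4443 0.1891 0.1964] [0.5381 0.2705 0.2079]
coltop 124 [0.7172 0.1996 0.2151] [0.7479 0.2301 0.2229]
```

```bash
python3 -m crank '0.01 -0.16 0 0 0 0.013; 0.01 -0.16 0 0 0 0.013; 0 0 0 0 0 0; 0 0 0 0 0 0; 0 0 0 0 0 0'; python3 lens.py l2
```

```text
t: 8.65
tcp_pos: [0.4203, 0.2333, 0.1543]
tool_rot: [1.0, -0.016, 0.003, -0.001]
force: [5.4, 0.1, 2.7]
finger_gap: 0.169
gripper_force: 40.6
0.3054966673081066 177.40466914147146 [5.43073418 0.09973031 2.68306788]
side 3314 ((493.40478515625, 229.25209045410156), 50.16221618652344) [0.4494 0.181  0.196 ] [0.5413 0.2789 0.2085]
coltop 186 [0.7164 0.1982 0.215 ] [0.7493 0.2309 0.223 ]
scene 1469 ((499.22637939453125, 229.88829040527344), 55.77829360961914) [0.4446 0.2041 0.1964] [0.5522 0.2797 0.2109]
coltop 125 [0.7157 0.1998 0.215 ] [0.748  0.2296 0.2227]
```

```bash
python3 -m crank '0 0 0 0 0 0; 0 0 0 0 0 0;0 0 0 0 0 0;0 0 0 0 0 0;0 0 0 0 0 0' 1; python3 -m crank '0 0 -0.4 0 0 0; 0 0 -0.7 0 0 0; 0 0 -0.8 0 0 0; 0 0 -0.8 0 0 0; 0 0 0 0 0 0'; python3 -m crank '0 0 0 0 0 -0.09; 0 0 0 0 0 -0.09; 0 0 0 0 0 -0.09; 0 0 0 0 0 -0.09; 0 0 0 0 0 -0.09'; python3 -m crank '0 0 0 0 0 -0.09; 0 0 0 0 0 -0.09; 0 0 0 0 0 -0.09; 0 0 0 0 0 -0.09; 0 0 0 0 0 -0.09';python3 -m crank '0 0 0 0 0 -0.08; 0 0 0 0 0 0; 0 0 0 0 0 0; 0 0 0 0 0 0; 0 0 0 0 0 0'; python3 lens.py l3
```

```text
t: 9.25
tcp_pos: [0.4166, 0.2331, 0.1531]
tool_rot: [1.0, -0.016, -0.001, 0.0]
force: [-0.3, -0.4, -0.2]
finger_gap: 0.99
gripper_force: 0.0
t: 9.75
tcp_pos: [0.4199, 0.2342, 0.2654]
tool_rot: [1.0, -0.016, 0.005, -0.001]
force: [0.0, 0.8, -0.5]
finger_gap: 1.0
gripper_force: 0.0
t: 10.25
tcp_pos: [0.4163, 0.2331, 0.2603]
tool_rot: [0.943, 0.333, -0.001, -0.0]
force: [-0.2, -0.3, 0.0]
finger_gap: 1.003
gripper_force: 0.0
t: 10.75
tcp_pos: [0.4163, 0.2331, 0.2603]
tool_rot: [0.769, 0.639, -0.001, -0.0]
force: [0.1, 0.8, 0.2]
finger_gap: 1.002
gripper_force: 0.0
t: 11.25
tcp_pos: [0.4171, 0.2333, 0.2611]
tool_rot: [0.73, 0.684, -0.0, -0.0]
force: [1.0, 0.2, -0.2]
finger_gap: 1.0
gripper_force: 0.0
0.3087561941795562 177.4457223374099 [ 1.02082992  0.22367285 -0.17527057]
side 3621 ((491.49932861328125, 230.40054321289062), 51.214988708496094) [0.4404 0.1803 0.1962] [0.5412 0.2788 0.2086]
coltop 180 [0.7165 0.1988 0.2151] [0.7479 0.2308 0.223 ]
scene 2467 ((495.43218994140625, 226.0867462158203), 56.969032287597656) [0.4393 0.1812 0.1963] [0.551  0.2802 0.2107]
coltop 123 [0.7181 0.1981 0.2151] [0.7494 0.2301 0.2228]
```

```bash
python3 -m crank '-0.7 0.318 0 0 0 0; -0.7 0.318 0 0 0 0; -0.7 0.318 0 0 0 0; -0.7 0.318 0 0 0 0; -0.7 0.318 0 0 0 0' 0; python3 -m crank '-0.7 0.318 0 0 0 0; -0.7 0.318 0 0 0 0; -0.7 0.318 0 0 0 0; -0.7 0.318 0 0 0 0; -0.7 0.318 0 0 0 0';python3 -m crank '0 0 0 0 0 0; 0 0 0 0 0 0; 0 0 0 0 0 0; 0 0 0 0 0 0; 0 0 0 0 0 0'; python3 - <<'E'
from h import *
s=snap('wrist','w5');W=world(s);im=s['image'];H,S,V=cv2.split(cv2.cvtColor(im,cv2.COLOR_RGB2HSV))
x,y,z=W[...,0],W[...,1],W[...,2]
def rep(n,m):
    P=W[m]; 
    if len(P): print(n,len(P),P.mean(0).round(4),P.min(0).round(4),P.max(0).round(4),cv2.minAreaRect((P[:,:2]*1000).astype(np.float32)))
near=(x>.42)&(x<.66)&(y>-.12)&(y<.01)&(s['depth']>0)
rep('tabtop',near&(abs(z-.078)<.004))
rep('jawtops',near&(abs(z-.06)<.004)&(H>95)&(H<130)&(S>100)&(x<.6))
rep('fixtop',near&(abs(z-.06)<.004)&(H>95)&(H<130)&(S>100)&(x>.6))
rep('base',near&(abs(z-.016)<.005))
rep('yel',near&(H>18)&(H<36)&(S>110)&(V>90)&(z<.05))
rep('red',near&((H<8)|(H>172))&(S>150)&(V>80)&(z<.05)&(z>.01))
rep('red top',near&((H<8)|(H>172))&(S>150)&(V>80)&(z<.05)&(z>.017))
E
```

```text
t: 11.85
tcp_pos: [0.4719, 0.0884, 0.2614]
tool_rot: [0.73, 0.684, 0.0, 0.0]
force: [-0.5, 0.7, 0.1]
finger_gap: 0.497
gripper_force: 0.0
t: 12.35
tcp_pos: [0.5264, -0.0556, 0.2614]
tool_rot: [0.73, 0.684, 0.0, 0.0]
force: [0.9, 0.2, 0.1]
finger_gap: 0.497
gripper_force: 0.0
t: 12.85
tcp_pos: [0.5257, -0.0533, 0.2614]
tool_rot: [0.729, 0.684, 0.0, -0.0]
force: [0.0, -0.4, 0.3]
finger_gap: 0.5
gripper_force: 0.0
tabtop 440 [ 0.5279 -0.0582  0.0778] [ 0.5208 -0.0728  0.0741] [ 0.535  -0.0453  0.0813] ((527.617919921875, -58.98078918457031), (27.3177547454834, 13.738882064819336), 86.74795532226562)
jawtops 1005 [ 0.5845 -0.0601  0.0603] [ 0.5769 -0.0933  0.056 ] [ 0.5926 -0.0285  0.063 ] ((585.0284423828125, -60.968833923339844), (64.79154968261719, 14.66517162322998), 88.1868667602539)
fixtop 1071 [ 0.6312 -0.0619  0.0606] [ 0.6213 -0.0955  0.057 ] [ 0.641  -0.0306  0.0631] ((631.2635498046875, -62.92678451538086), (64.73711395263672, 18.26101303100586), 87.65567016601562)
base 4482 [ 0.5126 -0.0552  0.0168] [ 0.4383 -0.0928  0.011 ] [ 0.6486 -0.017   0.021 ] ((543.309326171875, -54.33357238769531), (71.25651550292969, 208.615966796875), 87.49951934814453)
yel 101 [ 0.554  -0.032   0.0218] [ 5.504e-01 -3.960e-02 -1.000e-04] [ 0.5585 -0.0244  0.0276] ((554.3717041015625, -32.114688873291016), (15.264217376708984, 7.052474498748779), 74.9320297241211)
red 148 [ 0.5068 -0.024   0.0214] [ 0.5018 -0.0325  0.0161] [ 0.5117 -0.017   0.0235] ((506.606201171875, -24.75692367553711), (15.337397575378418, 9.258853912353516), 85.84355926513672)
red top 147 [ 0.5067 -0.0241  0.0215] [ 0.5018 -0.0325  0.0172] [ 0.5117 -0.017   0.0235] ((506.606201171875, -24.75692367553711), (15.337397575378418, 9.258853912353516), 85.84355926513672)
```

View pics/w5.png

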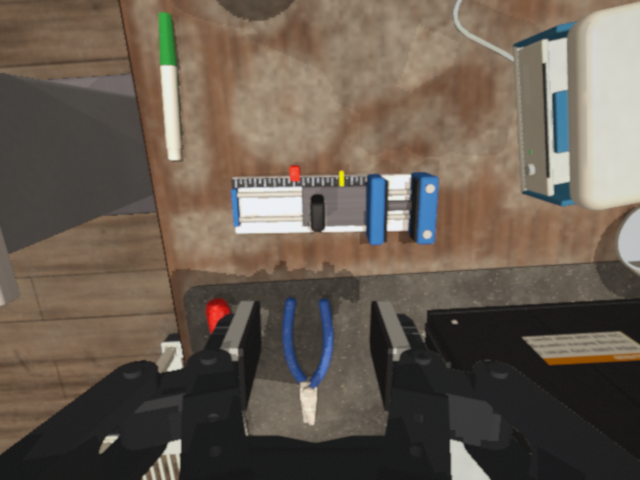

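The wrist view shows the tab at (318,213), yellow pointer at (341,179) and red clip at (295,174). The slide lies at about -2.3°. I'll fine-align and descend.

```bash
python3 -m crank '-0.13 0.055 0 0 0 -0.016; 0 0 0.8 0 0 0; 0 0 0.8 0 0 0; 0 0 0.8 0 0 0; 0 0 0.8 0 0 0'; python3 -m crank '0 0 0.6 0 0 0; 0 0 0.6 0 0 0; 0 0 0.6 0 0 0; 0 0 0.6 0 0 0; 0 0 0.56 0 0 0'; python3 -m crank '0 0 0 0 0 0; 0 0 0 0 0 0; 0 0 0 0 0 0; 0 0 0 0 0 0; 0 0 0 0 0 0' -1 60;  python3 -m crank '0 0 0 0 0 0; 0 0 0 0 0 0; 0 0 0 0 0 0; 0 0 0 0 0 0; 0 0 0 0 0 0'
```

```text
t: 13.4
tcp_pos: [0.5281, -0.0593, 0.1325]
tool_rot: [0.721, 0.693, 0.0, 0.0]
force: [0.4, 0.3, -0.3]
finger_gap: 0.5
gripper_force: 0.0
t: 13.9
tcp_pos: [0.5281, -0.0593, 0.014]
tool_rot: [0.721, 0.693, 0.0, 0.0]
force: [0.3, 0.7, -0.1]
finger_gap: 0.501
gripper_force: 0.0
t: 14.4
tcp_pos: [0.5274, -0.0593, 0.0151]
tool_rot: [0.721, 0.693, -0.0, -0.0]
force: [-1.5, 1.0, -7.1]
finger_gap: 0.155
gripper_force: 59.6
t: 14.9
tcp_pos: [0.5274, -0.0594, 0.0151]
tool_rot: [0.721, 0.693, -0.0, -0.001]
force: [-4.0, 2.6, -2.1]
finger_gap: 0.154
gripper_force: 60.3
```

```bash
python3 -m crank '0 -0.115 0 0 0 0; 0 -0.115 0 0 0 0; 0 -0.115 0 0 0 0; 0 -0.115 0 0 0 0; 0 -0.115 0 0 0 0'; python3 -m crank '0 -0.115 0 0 0 0; 0 -0.115 0 0 0 0; 0 -0.115 0 0 0 0; 0 -0.115 0 0 0 0; 0 -0.115 0 0 0 0'; python3 -m crank '0 0 0 0 0 0; 0 0 0 0 0 0; 0 0 0 0 0 0; 0 0 0 0 0 0; 0 0 0 0 0 0'; cat > ptr.py <<'E'
from h import *
import sys
ax=np.array([np.cos(np.radians(-2.3)),np.sin(np.radians(-2.3))])
print(telemetry.sense()['tcp_pos'])
for n in('wrist','side','scene'):
    s=snap(n,sys.argv[1]+n);W=world(s);H,S,V=cv2.split(cv2.cvtColor(s['image'],cv2.COLOR_RGB2HSV));z=W[...,2]
    near=(abs(W[...,0]-.53)<.08)&(W[...,1]>-.06)&(W[...,1]<.0)&(s['depth']>0)&(z<.04)&(z>.005)
    for k,m in(('yel',near&(H>18)&(H<36)&(S>110)&(V>90)),('red',near&((H<8)|(H>172))&(S>150)&(V>60))):
        v,u=np.nonzero(m)
        if not len(u): print(n,k,'none');continue
        h=.024 if k=='yel' else .0225
        P=np.array([ray(s,a,b,h)[:2] for a,b in zip(u,v)])
        if k=='red': P=P[z[m]>.018]
        t=P@ax; print(n,k,len(t),'along',t.mean().round(4),t.min().round(4),t.max().round(4),'depth',(W[m][:,:2]@ax).mean().round(4),np.median(z[m]).round(4))
E
python3 ptr.py p1
```

```text
t: 15.4
tcp_pos: [0.5089, -0.0587, 0.0151]
tool_rot: [0.721, 0.693, 0.003, 0.003]
force: [6.2, 6.4, -9.1]
finger_gap: 0.156
gripper_force: 59.2
t: 15.9
tcp_pos: [0.4868, -0.0577, 0.0151]
tool_rot: [0.721, 0.693, 0.003, 0.003]
force: [9.3, 10.1, -10.2]
finger_gap: 0.154
gripper_force: 59.0
t: 16.4
tcp_pos: [0.4866, -0.0577, 0.0151]
tool_rot: [0.721, 0.693, 0.003, 0.003]
force: [7.8, 9.0, -9.4]
finger_gap: 0.153
gripper_force: 59.2
[ 0.48660687 -0.05770317  0.01512324]
wrist yel 404 along 0.5132 0.5106 0.5157 depth 0.513 0.0259
wrist red 794 along 0.5061 0.5012 0.5111 depth 0.5059 0.0214
side yel 25 along 0.5131 0.5088 0.5169 depth 0.5129 0.0252
side red 33 along 0.5045 0.4998 0.5092 depth 0.505 0.0196
scene yel 21 along 0.5134 0.5099 0.517 depth 0.5132 0.0253
scene red 29 along 0.5041 0.4993 0.5092 depth 0.5046 0.0173
```

```bash
python3 -m crank '0.03 -0.095 0 0 0 0; 0.03 -0.095 0 0 0 0; 0 0 0 0 0 0; 0 0 0 0 0 0; 0 0 0 0 0 0'; python3 ptr.py p2
```

```text
t: 17.05
tcp_pos: [0.4807, -0.0574, 0.0151]
tool_rot: [0.721, 0.693, 0.003, 0.005]
force: [8.7, -0.0, -11.6]
finger_gap: 0.158
gripper_force: 59.0
[ 0.48073662 -0.05744023  0.01514786]
wrist yel 389 along 0.5071 0.5046 0.5097 depth 0.5068 0.026
wrist red 576 along 0.5055 0.5009 0.5112 depth 0.5054 0.0213
side yel 22 along 0.5068 0.5032 0.5105 depth 0.5065 0.0249
side red 21 along 0.5036 0.5001 0.5088 depth 0.5048 0.0167
scene yel 17 along 0.5074 0.5033 0.5109 depth 0.5061 0.0258
scene red 25 along 0.503 0.4978 0.5082 depth 0.5041 0.0168
```

```bash
python3 -m crank '0 -0.038 0 0 0 0; 0 0 0 0 0 0; 0 0 0 0 0 0; 0 0 0 0 0 0; 0 0 0 0 0 0'; python3 -m crank '0 0 0 0 0 0; 0 0 0 0 0 0; 0 0 0 0 0 0; 0 0 0 0 0 0; 0 0 0 0 0 0'; python3 ptr.py p3; python3 lens.py l4; python3 - <<'E'
from h import *
a=load('p3wrist')['image'];b=load('p3side')['image']
cv2.imwrite('pics/fin.png',np.hstack([cv2.resize(a,(400,300)),cv2.resize(b,(400,300))])[:,:,::-1])
E
```

```text
t: 17.7
tcp_pos: [0.4794, -0.0574, 0.0151]
tool_rot: [0.721, 0.693, 0.003, 0.005]
force: [8.8, 0.6, -12.0]
finger_gap: 0.153
gripper_force: 59.0
t: 18.2
tcp_pos: [0.4794, -0.0574, 0.0151]
tool_rot: [0.721, 0.693, 0.003, 0.005]
force: [8.1, 0.2, -11.5]
finger_gap: 0.158
gripper_force: 59.0
[ 0.47935668 -0.0573814   0.01513185]
wrist yel 392 along 0.5057 0.5032 0.5083 depth 0.5054 0.0258
wrist red 575 along 0.5061 0.5007 0.5114 depth 0.5058 0.0213
side yel 22 along 0.5053 0.5014 0.5095 depth 0.5048 0.0252
side red 21 along 0.5042 0.4998 0.5102 depth 0.5052 0.0172
scene yel 20 along 0.5057 0.5018 0.5094 depth 0.5046 0.0257
scene red 21 along 0.5026 0.4974 0.5082 depth 0.5041 0.0166
0.37045860989658763 228.36122633461386 [  8.47334114  -0.03866421 -12.28146408]
side 3626 ((491.4967956542969, 230.81256103515625), 51.408729553222656) [0.4407 0.1808 0.1961] [0.5416 0.2801 0.2088]
coltop 185 [0.7164 0.1986 0.215 ] [0.7493 0.2313 0.223 ]
scene 2495 ((496.2225646972656, 226.34951782226562), 57.41312026977539) [0.4391 0.1818 0.1957] [0.552  0.2798 0.2111]
coltop 119 [0.7172 0.1992 0.215 ] [0.7497 0.2302 0.2225]
```

View pics/fin.png

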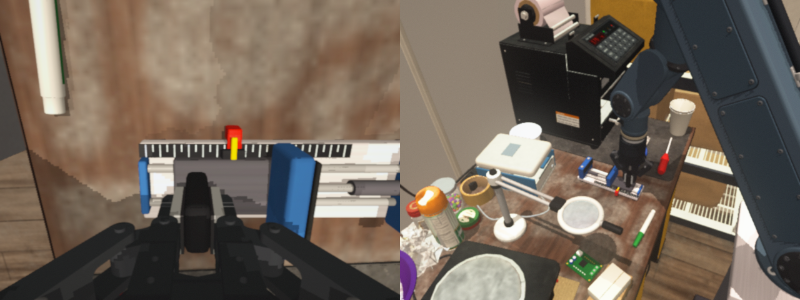

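The left half shows the yellow pointer at (234,148), centred on the red clip at (233,136), with the tab held in the fingers. In the right half the lens stands at (581,214), over the board as measured in 3D. Everything is stable, so I'm handing in.

```bash
python3 -c "
from station import manip
print(manip.sign_off())"
```

```text
the job is handed in; nothing more can be done
None
```

The job is handed in: the magnifier's lens stands within about 2 mm of the board's centre, and the gripper is holding the sprung jaw open with its pointer within about 1 mm of the red clip's middle; on the first try at the handle the fingers shut on top of it and pressed with about 6 N, because the real fingertips sit about 28 mm behind the reported tool point.

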